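Sweep the pastel stubs off the work board into the tray

ROBOT

A 6-joint arm with a two-finger parallel gripper is mounted at the origin on the work surface. World frame = base frame: x ahead of the robot, y to its left, z up, the work surface at z = 0. Lengths are in m, angles in rad, forces in N, time in s.
With the tool pointing down it reaches from about 0.425 to 0.95 m from the base axis. Payload 3.5 kg.
Tool frame: the origin (TCP) lies on the centre line of the jaws, within the pads' length; the fingertips stand 22 mm ahead of it and the grasp point (between the pads) lies 3 mm ahead of it; z points along the fingers, y is the line along which they close (so a half turn about z gives the same grasp; the last joint's range is limited). The gripper opens to 85 mm and grips with 20 to 120 N. Pads are 22 mm wide; open, the fingers measure 114 mm over their backs; the gripper's body (76 mm by 85 mm) begins 54 mm behind the grasp point. The pads swing forward as they close: fully open they stand 13 mm farther back than shut.
Start: joints at [1.184, 0.286, 1.577, -0, 1.279, -0.15], TCP at [0.158, 0.656, 0.214] pointing down, gripper open.
Joint ranges: [-2.77, 2.77], [-0.9, 2.22], [0.21, 2.48], [-1.53, 4.67], [0.24, 2.81], [-2.84, 2.84]. Speed limits (rad/s): [2.79, 2.79, 3.14, 3.14, 3.14, 3.14].

INTERFACE

Orientations are given as a unit quaternion [x, y, z, w].
In Python, from station import env gives the robot as it stands.
- The arm moves only by the tool send_rows, never from a script. Its argument "increments" is one flat list of numbers, 5 for each row, row after row: the closure, from -1 (fully open) to 1 (shut), then the shift along the world's x, y, z in m, then the turn about the world's z in degrees. In form: [claw, dx, dy, dz, twist, claw, dx, dy, dz, twist, ...]. A call has 1 to 10 rows; each row is the pose to reach, as a shift and turn from the pose commanded when the call began; what a row does not reach only later rows make up. A row lasts 1/8 s, in which the tool goes at most 62.5 mm and 10.7 degrees, less where a joint would pass 70% of its speed; a pose out of reach is approached as far as the arm can. A call with a gripper value outside its range is refused whole. The fingers move at their own pace and stop on an object; "grip_force" is the grip in N (left out, the last holds). Time passes only in rows, so rows that repeat a pose let the fingers close. It gives the time, the measured TCP pose, the force, the opening and the grip force at its end, in the units of the state.
- env.state(): the state, without advancing time (a new reading comes with each control period).
- env.camera(name): name is "scene" or "top" or "wrist"; returns the picture (420x560x3 uint8, red, green, blue); there is no depth.
- env.get_calibration(name): a dict with "K" (3x3 intrinsics, pixels), "xyz" and "orientation" of the camera in the world; the wrist camera has in their place "mount" (4x4, takes a point from camera to tool coordinates, whose origin is the TCP and whose axes are the flange's). Camera axes: x right, y down, z forward; pixel columns grow to the right and rows downward; lengths in m; the calibration is good to about 2 mm. A picture is of the moment at which its call begins: read the wrist's pose just before it. get_calibration takes no time and is no camera call.
- env.sign_off(): hands the job in; it is judged then, once.
The state is a dict: "time_s": time; "joint_positions": joint angles; "dq": joint speeds; "effort": joint torques, N m; "ee_pos": TCP position; "tool_rot": TCP orientation; "wrist_force": force on the tool from outside, world axes, zero at the start; "torque": the same for the moment, N m; "finger_gap": opening from 0.0 (shut) to 1.0 (fully open); "gripper_force": force on a finger pad.
Only numpy, scipy, OpenCV 4.12 (cv2) and the standard library are available. Lean on these libraries where they do the work, as an engineer would, in place of code of your own. Each camera call takes 0.05 s, during which the arm holds its last target. There are 200 camera calls.

TASK

Clear the work board at the end of the art class: with closed fingers, gently sweep the three pastel stubs (red, blue and green) across the board and over its edge into the empty grey tray beside it. Push them only, without pinching or lifting them, and leave the bottle, oil cup and eraser on the board and everything else around it standing where it is.

Things in the scene. Friction and masses are not known exactly. Their poses are not given: they have to be found in the camera images.
- board: pale plywood work board, fixed, 300 mm along its x, 400 mm along its y, flat top 48 mm above the table; origin at table height under its centre; z up. Faint smudges are flat stains. Stubs start 60 to 95 mm either side of its lengthways centre line (in x), within 120 mm of its centre in y; the three bystanders on it stand along that line
- tray: empty grey plastic tray, open on top, fixed against the board's +y or -y short edge (it varies): 300 mm along its x, 110 mm along its y, walls 3 mm thick and 43 mm high, so its rim is 5 mm below the board's top; origin at table height under its centre, 256 mm from the board's centre, axes parallel to the board's
- tube_carton: cream carton of the same outer size full of paint tubes, fixed against the other short edge of the board; origin at table height under its centre. Nothing is to go in it
- oil_bottle: small amber bottle with a black cap, standing on the board, 32 mm across, 52 mm high, origin at the centre of its underside
- dipper: small open steel oil cup standing on the board, 38 mm across, 24 mm high, origin at the centre of its underside
- eraser: white eraser in a brown sleeve lying on the board, 22 mm along its x, 45 mm along its y, 12 mm high, origin at the centre of its underside
- medium_bottle: clear bottle with a white cap, standing on the table beyond the board, 44 mm across, 95 mm high, origin at the centre of its underside
- rinse_jar: green glass tumbler standing on the table to the robot's left, 72 mm across, 85 mm high, origin at the centre of its underside
- spray_flask: square beige flask with a white cap on the table to the robot's right, 60 x 60 mm, 93 mm high, origin at the centre of its underside
- brush: paint brush 200 mm long lying flat on the table to the right of the board, along its x, bristles to +x, 42 mm at its widest, 20 mm high, origin at the middle of its length
- pastel_red: a stub of square pastel stick, 36 x 16 x 16 mm, about 16 g, brittle, red with a torn cream paper sleeve round one end; origin at its centre, x along its length; it starts lying flat on the board (centre 56 mm above the table, i.e. 8 mm above the board), turned any way
- pastel_blue: a stub of square pastel stick, 36 x 16 x 16 mm, about 16 g, brittle, blue with a torn cream paper sleeve round one end; origin at its centre, x along its length; it starts lying flat on the board (centre 56 mm above the table, i.e. 8 mm above the board), turned any way
- pastel_green: a stub of square pastel stick, 36 x 16 x 16 mm, about 16 g, brittle, green with a torn cream paper sleeve round one end; origin at its centre, x along its length; it starts lying flat on the board (centre 56 mm above the table, i.e. 8 mm above the board), turned any way

How it is judged:
By the outcome, as a careful person would: the job done as asked, in the order asked, and still so for the second after the job is handed in, with the robot touching nothing.
It also fails if it takes over 72 s, if anything falls off the work surface, if the arm or the gripper's body presses on something with over 40 N, if the wrist force passes 120 N, or if a joint passes its speed limit or range.

## Working session

There is one attempt and no reset: what is moved stays moved. The work goes in short steps, Python scripts to look and compute and a tool call to move; the robot and the scene stay as the last step left them, time stands still between calls to the robot, and variables do not carry over. Pictures are saved under pics/ and viewed, at most 10 in all, crops included, and the job is handed in when it is done.

Besides the shell and the picture viewer there is one more tool, called after ">>>" as a command line: name --argument value ..., lists and objects as JSON in quotes. send_rows: Moves the arm, as the interface text tells. Its arguments: {"type":"object","properties":{"increments":{"type":"array","items":{"type":"number"}},"grip_force":{"type":"number"}},"required":["increments"]}

```bash
mkdir -p pics; cat > h.py <<'E'
import numpy as np,cv2
from station import env
from scipy.spatial.transform import Rotation as R
def save(n,f):
    im=env.camera(n); cv2.imwrite(f,cv2.cvtColor(im,cv2.COLOR_RGB2BGR)); return im
def ray(cal,uv,z):
    K=np.array(cal['K']); M=R.from_quat(cal['orientation']).as_matrix(); o=np.array(cal['xyz'])
    uv=np.atleast_2d(uv).astype(float)
    d=(M@np.linalg.inv(K)@np.c_[uv,np.ones(len(uv))].T).T
    return o+d*((z-o[2])/d[:,2])[:,None]
E
python3 - <<'E'
from h import *
save('top','pics/top0.png'); save('scene','pics/scene0.png')
c=env.get_calibration('top');print(c); s=env.state();print(s['time_s'],s['ee_pos'],s['tool_rot'])
E
```

```text
{'K': array([[433.01739541,   0.        , 279.75137626],
       [  0.        , 433.01739541, 210.77768459],
       [  0.        ,   0.        ,   1.        ]]), 'xyz': array([ 0.51623966, -0.02176301,  1.20818177]), 'orientation': array([-0.69793328,  0.71567805, -0.01661502,  0.02044543])}
0.1 [0.1580717  0.65558901 0.21318226] [ 1.18120172e-01  9.92998732e-01 -1.02999972e-03 -2.85900681e-04]
```

View pics/top0.png

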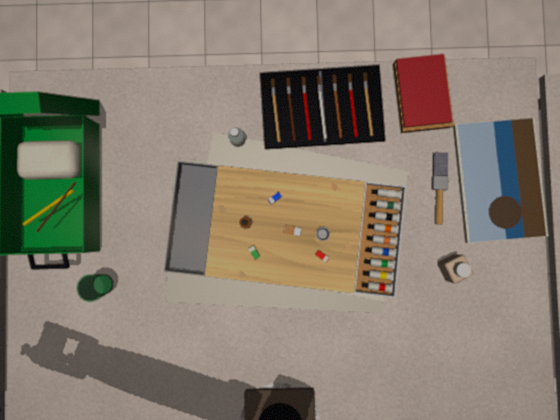

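View pics/scene0.png

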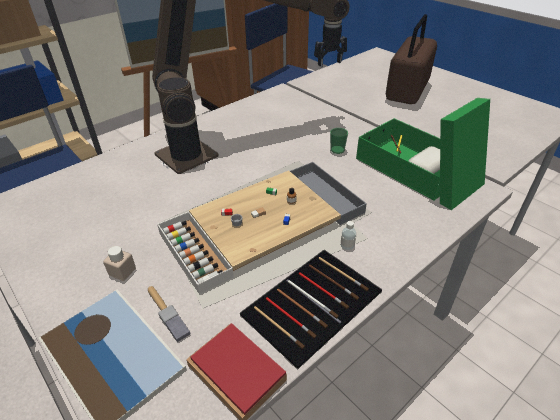

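The tray (dark grey, around px (192,218)) is on the +y (left) side and the carton is on the right. Blue is near (275,198), green (254,253) and red (322,256). The bottle is at (246,222), the eraser at (294,231) and the cup at (322,233).

```bash
python3 - <<'E'
from h import *
im=cv2.imread('pics/top0.png'); c=env.get_calibration('top')
cv2.imwrite('pics/crop0.png',cv2.resize(im[155:305,160:410],None,fx=3.2,fy=3.2,interpolation=cv2.INTER_CUBIC))
cor=ray(c,[(217,166),(205,276),(366,180),(356,293)],.048);print(cor.round(3))
print([np.linalg.norm(cor[a]-cor[b]).round(3) for a,b in((0,1),(2,3),(0,2),(1,3))])
hsv=cv2.cvtColor(im,cv2.COLOR_BGR2HSV)
for n,(lo,hi) in dict(red=((0,150,90),(8,255,255)),blue=((105,120,60),(130,255,255)),green=((45,100,50),(80,255,255))).items():
    m=cv2.inRange(hsv,lo,hi); m[:,:205]=0;m[:,360:]=0;m[:168]=0;m[290:]=0
    k,l,st,ce=cv2.connectedComponentsWithStats(m)
    for i in range(1,k):
        if st[i,4]>8: print(n,st[i],ce[i],ray(c,ce[i],.06).round(3))
E
```

```text
[[ 0.702  0.15   0.048]
 [ 0.408  0.187  0.048]
 [ 0.654 -0.25   0.048]
 [ 0.354 -0.213  0.048]]
[np.float64(0.297), np.float64(0.303), np.float64(0.403), np.float64(0.404)]
red [316 250   9   9  50] [319.9  254.34] [[ 0.459 -0.119  0.06 ]]
blue [272 192   9   9  41] [276.29268293 196.26829268] [[ 0.615 -0.008  0.06 ]]
green [252 250   7   9  42] [255.14285714 254.11904762] [[0.464 0.052 0.06 ]]
```

View pics/crop0.png

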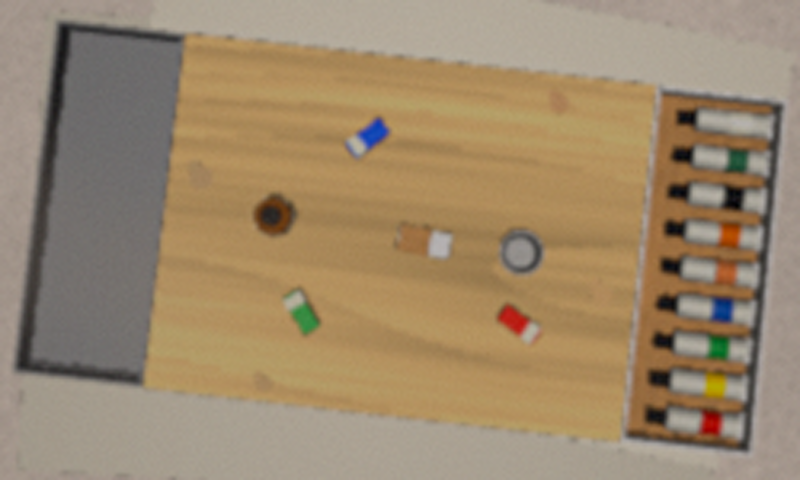

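```bash
python3 - <<'E'
from h import *
c=env.get_calibration('top')
C=np.array([.5295,-.0315]);a=np.arctan2(-.127,.992);ex=np.array([np.cos(a),np.sin(a)]);ey=np.array([-ex[1],ex[0]])
print('angle',np.degrees(a))
P=dict(red=([(519,324),(500,312),(540,338)],.064),blue=([(367,137),(349,150),(387,124)],.064),green=([(301,311),(292,293),(312,332)],.064),eraser=([(424,241)],.06),cup=([(521,251)],.06),bottle=([(274,215)],.085),)
for n,(p,z) in P.items():
    w=ray(c,np.array(p)/3.2+[160,155],z)[:,:2]
    b=np.c_[(w-C)@ex,(w-C)@ey]
    print(n,w[0].round(3),'board',b[0].round(3), np.degrees(np.arctan2(*(b[-1]-b[1])[::-1])).round() if len(p)>1 else '',np.linalg.norm(b[-1]-b[len(b)>1]).round(3))
# pusher waypoints in board coords -> world
for bx,by in [(-.07,.05),(-.07,.22),(.07,-.05),(.07,.22)]: print(bx,by,(C+bx*ex+by*ey).round(3))
E
```

```text
angle -7.295560147395328
red [ 0.454 -0.125] board [-0.063 -0.102] -117.0 0.044
blue [ 0.611 -0.004] board [0.077 0.038] -50.0 0.043
green [0.469 0.054] board [-0.071  0.077] -147.0 0.041
eraser [ 0.524 -0.049] board [-0.003 -0.018]  0.0
cup [ 0.514 -0.129] board [-0.003 -0.098]  0.0
bottle [0.548 0.073] board [0.005 0.106]  0.0
-0.07 0.05 [0.466 0.027]
-0.07 0.22 [0.488 0.196]
0.07 -0.05 [ 0.593 -0.09 ]
0.07 0.22 [0.627 0.178]
```

>>> send_rows --increments '[1,0.1,-0.12,0,-10,1,0.15,-0.18,0,-20,1,0.2,-0.24,0,-30,1,0.25,-0.3,0,-40,1,0.29,-0.36,0,-50,1,0.295,-0.42,0,-60,1,0.3,-0.48,0,-70,1,0.303,-0.54,0,-80,1,0.305,-0.6,0,-83.8,1,0.305,-0.649,0,-83.8]'

```text
time_s: 1.35
ee_pos: [0.4472, 0.1162, 0.2141]
tool_rot: [0.751, 0.66, -0.0, 0.0]
wrist_force: [1.0, 0.1, -0.7]
finger_gap: 0.0
gripper_force: 0.0
```

>>> send_rows --increments '[1,0,0,0,0,1,0,0,0,0]'

```text
time_s: 1.6
ee_pos: [0.4471, 0.1182, 0.2141]
tool_rot: [0.751, 0.66, -0.0, -0.0]
wrist_force: [0.6, -0.0, 0.7]
finger_gap: -0.003
gripper_force: 0.0
```

```bash
python3 - <<'E'
from h import *
s=env.state();print(s['ee_pos'],s['finger_gap'],R.from_quat(s['tool_rot']).as_matrix().round(3)); save('wrist','pics/w0.png')
E
```

```text
[0.4470743  0.11815979 0.21408764] -0.0026949613330031984 [[ 0.129  0.992 -0.001]
 [ 0.992 -0.129  0.   ]
 [ 0.    -0.001 -1.   ]]
```

View pics/w0.png

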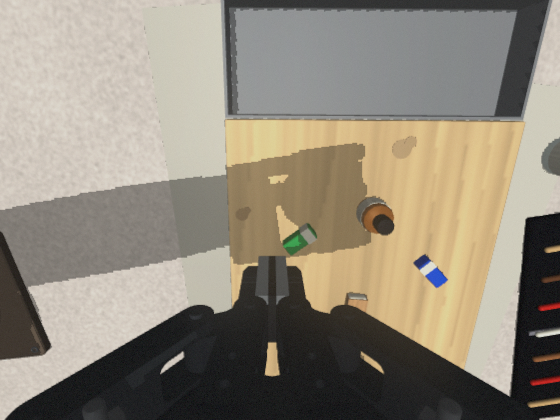

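The wrist view confirms the layout: green at (300,240), blue at (431,271), bottle at about (377,215), with the tray at the top. I'll use it to cross-check green and blue.

```bash
cat >> h.py <<'E'
C=np.array([.5295,-.0315]);a=np.radians(-7.3);ex=np.array([np.cos(a),np.sin(a)]);ey=np.array([-ex[1],ex[0]])
def bd(w): return np.r_[(w-C)@ex,(w-C)@ey].round(4)
def wd(bx,by): return C+bx*ex+by*ey
def wcal():
    s=env.state();c=env.get_calibration('wrist');M=np.array(c['mount'])
    T=np.eye(4);T[:3,:3]=R.from_quat(s['tool_rot']).as_matrix();T[:3,3]=s['ee_pos'];T=T@M
    return dict(K=c['K'],xyz=T[:3,3],orientation=R.from_matrix(T[:3,:3]).as_quat())
E
python3 - <<'E'
from h import *
c=wcal()
for n,u,z in [('green',(300,240),.062),('blue',(431,271),.062),('edgeL',(227,121),.048),('edgeR',(523,121),.048),('bottlebase',(371,209),.05)]:
    w=ray(c,u,z)[0,:2];print(n,w.round(3),bd(w))
p=np.array(env.state()['ee_pos'][:2]);print('to green start',wd(-.071,.03)-p)
E
```

```text
green [0.47  0.058] [-0.0706  0.0817]
blue [0.61  0.003] [0.0758 0.0441]
edgeL [0.411 0.19 ] [-0.1453  0.2043]
edgeR [0.703 0.152] [0.1488 0.2039]
bottlebase [0.55  0.079] [0.0061 0.1127]
to green start [ 0.0159022 -0.1115709]
```

>>> send_rows --increments '[1,0.008,-0.055,0,0,1,0.016,-0.11,0,0,1,0.016,-0.11,-0.04,0,1,0.016,-0.11,-0.08,0,1,0.016,-0.11,-0.11,0,1,0.016,-0.11,-0.13,0,1,0.016,-0.11,-0.14,0,1,0.016,-0.11,-0.14,0,1,0.016,-0.11,-0.14,0]'

```text
time_s: 2.78
ee_pos: [0.4642, 0.0085, 0.0754]
tool_rot: [0.751, 0.661, 0.001, 0.001]
wrist_force: [0.1, 1.0, -0.2]
finger_gap: 0.0
gripper_force: 0.0
```

```bash
python3 - <<'E'
from h import *
p=np.array(env.state()['ee_pos'][:2]);print(env.state()['ee_pos'],bd(p),'to end',wd(-.071,.226)-p)
E
```

```text
[0.46419106 0.00853789 0.07543457] [-0.0699  0.0314] to end [0.02360104 0.19315184]
```

>>> send_rows --increments '[1,0.001,0.008,0,0,1,0.002,0.016,0,0,1,0.003,0.024,0,0,1,0.004,0.031,0,0,1,0.005,0.038,0,0,1,0.006,0.045,0,0,1,0.007,0.052,0,0,1,0.008,0.06,0,0,1,0.009,0.067,0,0,1,0.009,0.074,0,0]'

```text
time_s: 4.03
ee_pos: [0.4724, 0.0827, 0.0744]
tool_rot: [0.751, 0.66, 0.0, 0.0]
wrist_force: [-0.3, 0.1, 0.2]
finger_gap: -0.006
gripper_force: 0.0
```

```bash
python3 - <<'E'
from h import *
p=np.array(env.state()['ee_pos'][:2]);print(env.state()['ee_pos'],bd(p),'to end',wd(-.071,.226)-p)
save('wrist','pics/w1.png')
E
```

```text
[0.47239515 0.08270926 0.07444185] [-0.0712  0.106 ] to end [0.01539695 0.11898047]
```

View pics/w1.png

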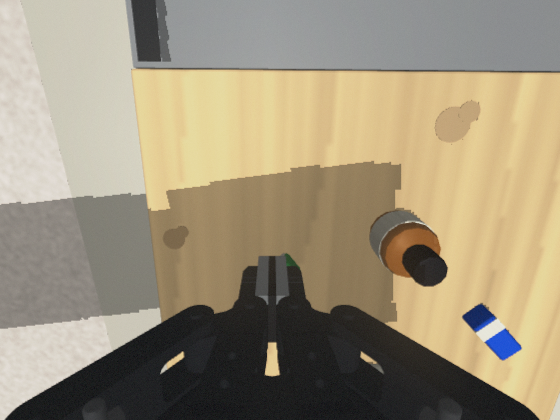

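Green is mostly hidden behind the fingertips, with a sliver at (290,260). I'll check its place with the scene and top masks.

```bash
cat >> h.py <<'E'
def find(col,z=.062,cams=('scene','top')):
    lo,hi=dict(red=((0,150,60),(8,255,255)),blue=((105,120,40),(130,255,255)),green=((45,100,35),(80,255,255)))[col]
    for n in cams:
        im=env.camera(n);c=env.get_calibration(n)
        m=cv2.inRange(cv2.cvtColor(im,cv2.COLOR_RGB2HSV),lo,hi)
        k,l,st,ce=cv2.connectedComponentsWithStats(m)
        for i in range(1,k):
            b=bd(ray(c,ce[i],z)[0,:2])
            if st[i,4]>5 and abs(b[0])<.14 and -.2<b[1]<.33: print(col,n,st[i],b)
E
python3 - <<'E'
from h import *
find('green');find('red');find('blue')
E
```

```text
green scene [266 188   7   6  35] [-0.07    0.0735]
red scene [225 209   7   6  40] [-0.0531 -0.0953]
red top [316 250   9  10  51] [-0.0592 -0.0961]
blue scene [284 216   6   9  39] [0.0876 0.0354]
blue top [272 193   9   8  40] [0.0818 0.0342]
```

```bash
python3 - <<'E'
from h import *
w=wcal();print('sliver',bd(ray(w,(290,260),.062)[0,:2]))
K=np.array(w['K']);M=R.from_quat(w['orientation']).as_matrix()
t=np.r_[env.state()['ee_pos'][:2],.052];q=K@(M.T@(t-w['xyz']));print('tip px',q[:2]/q[2])
c=env.get_calibration('scene')
for f in ('pics/scene0.png',):
    m=cv2.inRange(cv2.cvtColor(cv2.imread(f),cv2.COLOR_BGR2HSV),(45,100,35),(80,255,255))[180:200,255:285]
    print(cv2.connectedComponentsWithStats(m)[2:])
im=save('scene','pics/s1.png')
cv2.imwrite('pics/s1c.png',cv2.resize(cv2.cvtColor(im[150:250,200:330],cv2.COLOR_RGB2BGR),None,fx=6,fy=6,interpolation=cv2.INTER_CUBIC))
E
```

```text
sliver [-0.06    0.0969]
tip px [271.4971386  240.39900019]
(array([[  0,   0,  30,  20, 559],
       [ 11,   8,   7,   6,  35],
       [ 20,  10,   2,   5,   6]], dtype=int32), array([[14.47406082,  9.41860465],
       [13.88571429, 10.37142857],
       [20.5       , 12.        ]]))
```

View pics/s1c.png

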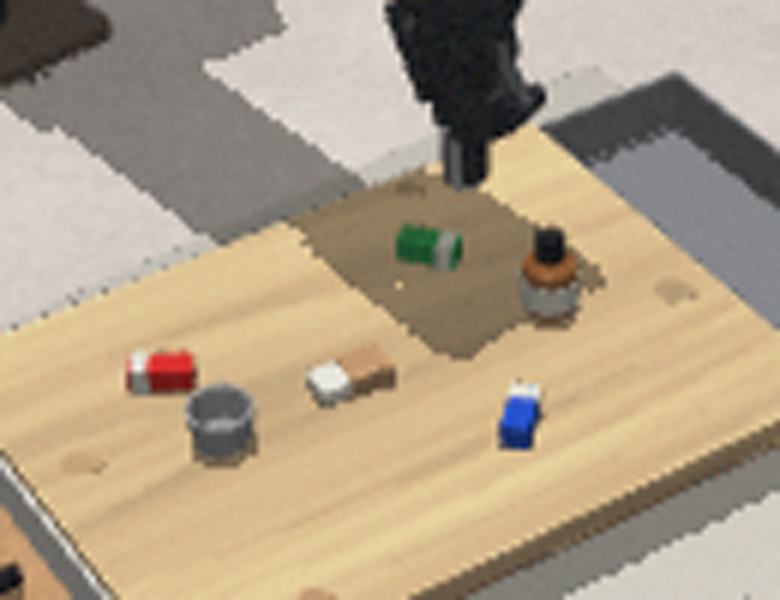

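```bash
python3 - <<'E'
from h import *
w=wcal();s=env.state();print(s['ee_pos'],s['joint_positions'],s['finger_gap'])
def pj(c,t):
    M=R.from_quat(c['orientation']).as_matrix();q=np.array(c['K'])@(M.T@(t-np.array(c['xyz'])));return (q[:2]/q[2]).round(1)
e=np.array(s['ee_pos'])
sc=env.get_calibration('scene');tp=env.get_calibration('top')
for d in (.022,.01,0,-.013):
    print(d,[pj(w,e+np.r_[f*ey,-d]) for f in (-.011,.011)],'scene',pj(sc,e-[0,0,d]))
print('stub expected scene',pj(sc,np.r_[wd(-.07,.08),.056]), 'mount',np.array(env.get_calibration('wrist')['mount']).round(3))
E
```

```text
[0.47233012 0.08202325 0.07443103] [-4.00749420e-02  2.14551029e-02  2.15435687e+00 -8.70903570e-05
  9.65779843e-01  8.88339699e-02] -0.004531939198701032
0.022 [array([271.5, 256.5]), array([271.5, 224.2])] scene [276.5 189.2]
0.01 [array([271.5, 265.6]), array([271.4, 231.7])] scene [276.4 186.4]
0 [array([271.5, 274.1]), array([271.4, 238.6])] scene [276.4 184.1]
-0.013 [array([271.5, 286.6]), array([271.4, 248.9])] scene [276.3 181. ]
stub expected scene [270.5 191.1] mount [[-0.001 -0.95  -0.313  0.081]
 [ 1.    -0.001 -0.     0.   ]
 [-0.    -0.313  0.95  -0.159]
 [ 0.     0.     0.     1.   ]]
```

The fingers passed over green without touching it. It is unmoved in the scene view, at crop (428,247), so the tips are really at z ≥ 64 mm, higher than the stated offset implies. I'll go back and lower them carefully, watching the force.

>>> send_rows --increments '[1,0,0,0.01,0,1,-0.004,-0.035,0.01,0,1,-0.009,-0.074,0.01,0,1,-0.009,-0.074,0,0,1,-0.009,-0.074,-0.006,0,1,-0.009,-0.074,-0.01,0,1,-0.009,-0.074,-0.012,0,1,-0.009,-0.074,-0.012,0]'

```text
time_s: 5.42
ee_pos: [0.4632, 0.0087, 0.0622]
tool_rot: [0.751, 0.661, -0.0, -0.0]
wrist_force: [-0.4, 0.4, -0.6]
finger_gap: -0.002
gripper_force: 0.0
```

```bash
python3 - <<'E'
from h import *
s=env.state();print(s['ee_pos'],bd(np.array(s['ee_pos'][:2])),s['wrist_force'])
im=save('scene','pics/s2.png')
cv2.imwrite('pics/s2c.png',cv2.resize(cv2.cvtColor(im[150:230,210:310],cv2.COLOR_RGB2BGR),None,fx=7,fy=7,interpolation=cv2.INTER_CUBIC))
E
```

```text
[0.46324118 0.00871319 0.06224273] [-0.0708  0.0315] [-0.40331242  0.35580129 -0.56551157]
```

View pics/s2c.png

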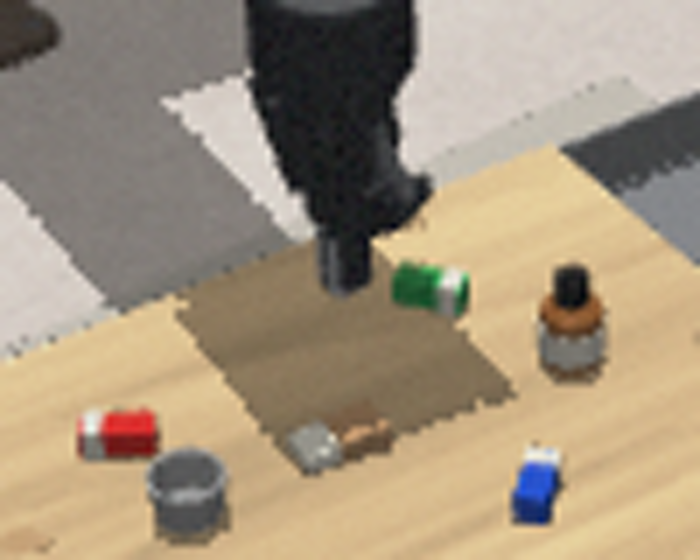

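The tip is at px (259,191) in the scene, behind green at (271,191), and nothing is touching.

```bash
python3 - <<'E'
from h import *
sc=env.get_calibration('scene');e=np.array(env.state()['ee_pos'])
M=R.from_quat(sc['orientation']).as_matrix()
for z in (.048,.056,.064,.075):
    q=np.array(sc['K'])@(M.T@(np.r_[e[:2],z]-np.array(sc['xyz'])));print(z,(q[:2]/q[2]).round(1))
E
```

```text
0.048 [258.5 197.9]
0.056 [258.4 196.1]
0.064 [258.3 194.2]
0.075 [258.2 191.6]
```

>>> send_rows --increments '[1,0,0,-0.004,0,1,0,0,-0.008,0,1,0,0,-0.01,0,1,0,0,-0.012,0,1,0,0,-0.012,0]'

```text
time_s: 6.1
ee_pos: [0.4632, 0.0082, 0.0502]
tool_rot: [0.751, 0.66, -0.0, -0.0]
wrist_force: [-0.2, 0.3, 0.3]
finger_gap: -0.001
gripper_force: 0.0
```

>>> send_rows --increments '[1,0,0,-0.002,0,1,0,0,-0.004,0,1,0,0,-0.004,0]'

```text
time_s: 6.48
ee_pos: [0.4631, 0.0083, 0.0462]
tool_rot: [0.751, 0.66, -0.0, -0.0]
wrist_force: [-0.1, 0.4, -0.7]
finger_gap: -0.001
gripper_force: 0.0
```

>>> send_rows --increments '[1,0,0,-0.001,0,1,0,0,-0.003,0,1,0,0,-0.003,0]'

```text
time_s: 6.85
ee_pos: [0.4632, 0.0083, 0.0432]
tool_rot: [0.751, 0.66, -0.0, -0.0]
wrist_force: [0.6, 0.0, 0.2]
finger_gap: -0.001
gripper_force: 0.0
```

```bash
python3 - <<'E'
from h import *
im=save('scene','pics/s3.png')
cv2.imwrite('pics/s3c.png',cv2.resize(cv2.cvtColor(im[160:220,225:300],cv2.COLOR_RGB2BGR),None,fx=8,fy=8,interpolation=cv2.INTER_CUBIC))
E
```

```text
(no output)
```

View pics/s3c.png

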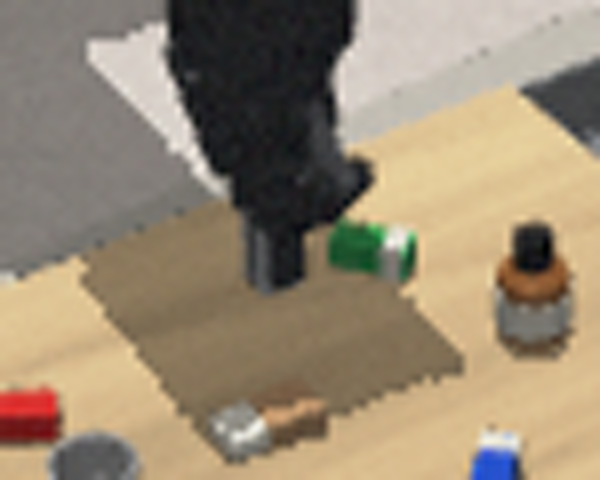

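The tip bottom is at about px (259,196), close to the board level near green. I'll continue the guarded descent to a light touch.

>>> send_rows --increments '[1,0,0,-0.001,0,1,0,0,-0.003,0,1,0,0,-0.003,0]'

```text
time_s: 7.28
ee_pos: [0.4631, 0.0083, 0.0402]
tool_rot: [0.751, 0.66, -0.0, -0.0]
wrist_force: [0.2, 0.6, 0.9]
finger_gap: -0.004
gripper_force: 0.0
```

>>> send_rows --increments '[1,0,0,-0.001,0,1,0,0,-0.002,0,1,0,0,-0.002,0]'

```text
time_s: 7.65
ee_pos: [0.4633, 0.0082, 0.0383]
tool_rot: [0.751, 0.66, -0.0, -0.0]
wrist_force: [0.4, 0.0, -0.2]
finger_gap: -0.002
gripper_force: 0.0
```

>>> send_rows --increments '[1,0,0,-0.001,0,1,0,0,-0.002,0,1,0,0,-0.002,0]'

```text
time_s: 8.02
ee_pos: [0.4632, 0.0082, 0.0363]
tool_rot: [0.751, 0.66, -0.0, -0.0]
wrist_force: [-0.3, 0.5, -0.2]
finger_gap: -0.002
gripper_force: 0.0
```

>>> send_rows --increments '[1,0,0,-0.001,0,1,0,0,-0.002,0,1,0,0,-0.002,0]'

```text
time_s: 8.4
ee_pos: [0.4632, 0.0083, 0.0343]
tool_rot: [0.751, 0.66, -0.0, -0.0]
wrist_force: [0.1, -0.0, 0.1]
finger_gap: 0.001
gripper_force: 0.0
```

>>> send_rows --increments '[1,0,0,-0.001,0,1,0,0,-0.002,0,1,0,0,-0.002,0]'

```text
time_s: 8.78
ee_pos: [0.4632, 0.0082, 0.0323]
tool_rot: [0.751, 0.66, -0.0, -0.0]
wrist_force: [-0.3, 0.4, 0.1]
finger_gap: 0.005
gripper_force: 0.0
```

>>> send_rows --increments '[1,0,0,-0.001,0,1,0,0,-0.002,0,1,0,0,-0.002,0]'

```text
time_s: 9.15
ee_pos: [0.4634, 0.0082, 0.0311]
tool_rot: [0.751, 0.66, -0.0, -0.0]
wrist_force: [-2.8, -0.0, 4.7]
finger_gap: -0.005
gripper_force: 2.7
```

The tips touch the board at TCP z ≈ 0.031, so I'll push at 0.035.

>>> send_rows --increments '[1,0,0,0.005,0,1,0,0,0.005,0,1,0.001,0.008,0.005,0,1,0.002,0.015,0.005,0,1,0.003,0.022,0.005,0,1,0.004,0.029,0.005,0,1,0.005,0.036,0.005,0,1,0.005,0.043,0.005,0,1,0.006,0.05,0.005,0]'

```text
time_s: 10.28
ee_pos: [0.4692, 0.0587, 0.0354]
tool_rot: [0.751, 0.66, -0.0, -0.0]
wrist_force: [-0.2, 0.1, 0.5]
finger_gap: -0.004
gripper_force: 0.0
```

```bash
python3 - <<'E'
from h import *
p=np.array(env.state()['ee_pos'][:2]);print(env.state()['ee_pos'],bd(p),'to end',wd(-.071,.226)-p)
find('green')
E
```

```text
[0.46924611 0.05871324 0.03538351] [-0.0712  0.0818] to end [0.01854599 0.14297649]
green scene [275 185   4   5   8] [-0.0717  0.1054]
green scene [279 189   3   4   9] [-0.047   0.1037]
```

Green is moving ahead of the fingers. Continue.

>>> send_rows --increments '[1,0.001,0.008,0,0,1,0.002,0.016,0,0,1,0.003,0.024,0,0,1,0.004,0.032,0,0,1,0.005,0.04,0,0,1,0.006,0.047,0,0,1,0.007,0.054,0,0,1,0.008,0.061,0,0,1,0.009,0.068,0,0,1,0.01,0.075,0,0]'

```text
time_s: 11.62
ee_pos: [0.4794, 0.1337, 0.0354]
tool_rot: [0.751, 0.66, -0.0, -0.0]
wrist_force: [0.5, -0.0, 0.2]
finger_gap: -0.003
gripper_force: 0.1
```

```bash
python3 - <<'E'
from h import *
p=np.array(env.state()['ee_pos'][:2]);print(env.state()['ee_pos'],bd(p),'to end',wd(-.071,.226)-p)
find('green'); save('wrist','pics/w2.png')
E
```

```text
[0.47938324 0.13366554 0.03542945] [-0.0707  0.1575] to end [0.00840886 0.06802419]
green scene [296 182   3   4   8] [-0.0452  0.1745]
```

View pics/w2.png

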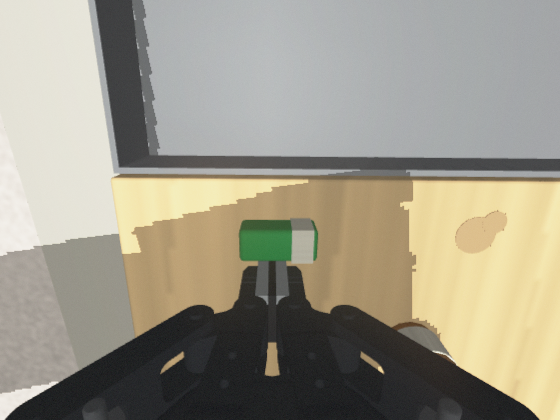

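Green lies squarely across the fingers at (278,240), and the board edge is at row 177. Push it over.

>>> send_rows --increments '[1,0.001,0.008,0,0,1,0.002,0.016,0,0,1,0.003,0.024,0,0,1,0.004,0.032,0,0,1,0.005,0.039,0,0,1,0.006,0.046,0,0,1,0.007,0.053,0,0,1,0.008,0.06,0,0,1,0.008,0.066,0,0,1,0.008,0.066,0.02,0]'

```text
time_s: 13.02
ee_pos: [0.4856, 0.1994, 0.0539]
tool_rot: [0.751, 0.66, -0.002, -0.001]
wrist_force: [-0.7, 0.5, 0.7]
finger_gap: 0.003
gripper_force: 0.0
```

```bash
python3 - <<'E'
from h import *
e=np.array(env.state()['ee_pos']);p=e[:2];print(e,bd(p),'to red start',wd(-.063,-.150)-p)
find('green',.012)
w=wcal();im=env.camera('wrist')
m=cv2.inRange(cv2.cvtColor(im,cv2.COLOR_RGB2HSV),(45,100,35),(80,255,255));k,l,st,ce=cv2.connectedComponentsWithStats(m)
for i in range(1,k):
    if st[i,4]>40: print(st[i],bd(ray(w,ce[i],.012)[0,:2]))
E
```

```text
[0.48564886 0.19941317 0.05393958] [-0.0728  0.2235] to red start [-0.0376979  -0.37169227]
green scene [305 182   5   4  11] [-0.08    0.2443]
[248 198  36  27 944] [-0.0733  0.2361]
```

Green is in the tray (board y ≈ 0.24). Next is red.

>>> send_rows --increments '[1,0,0,0.05,0,1,-0.006,-0.06,0.08,0,1,-0.012,-0.12,0.08,0,1,-0.018,-0.18,0.08,0,1,-0.024,-0.24,0.08,0,1,-0.03,-0.3,0.08,0,1,-0.037,-0.36,0.08,0,1,-0.037,-0.367,0.08,0,1,-0.037,-0.367,0.05,0,1,-0.037,-0.367,0.02,0]'

```text
time_s: 14.42
ee_pos: [0.4504, -0.1671, 0.0744]
tool_rot: [0.751, 0.66, 0.0, -0.0]
wrist_force: [-0.1, -0.2, -1.0]
finger_gap: -0.004
gripper_force: 0.0
```

```bash
python3 - <<'E'
from h import *
e=np.array(env.state()['ee_pos']);p=e[:2];print(e,bd(p),'to start',np.r_[wd(-.063,-.145)-p,.0355-e[2]])
find('red')
E
```

```text
[ 0.45035229 -0.16709668  0.07441292] [-0.0613 -0.1446] to start [-0.00176601 -0.00022294 -0.03891292]
red scene [225 209   7   6  36] [-0.0536 -0.095 ]
red top [316 250   9  10  51] [-0.0592 -0.0961]
```

>>> send_rows --increments '[1,0,0,-0.02,0,1,0,0,-0.035,0,1,0,0,-0.039,0,1,0,0,-0.039,0,1,0.001,0.007,-0.039,0,1,0.002,0.014,-0.039,0,1,0.003,0.021,-0.039,0,1,0.004,0.028,-0.039,0,1,0.005,0.035,-0.039,0,1,0.005,0.042,-0.039,0]'

```text
time_s: 15.78
ee_pos: [0.4554, -0.1253, 0.0364]
tool_rot: [0.751, 0.66, -0.0, 0.0]
wrist_force: [0.0, 0.1, 0.8]
finger_gap: -0.003
gripper_force: 0.1
```

```bash
cat >> h.py <<'E'
def wfind(col,z=.062):
    lo,hi=dict(red=((0,150,40),(8,255,255)),blue=((105,120,40),(130,255,255)))[col]
    w=wcal();im=env.camera('wrist')
    m=cv2.inRange(cv2.cvtColor(im,cv2.COLOR_RGB2HSV),lo,hi);k,l,st,ce=cv2.connectedComponentsWithStats(m)
    for i in range(1,k):
        b=bd(ray(w,ce[i],z)[0,:2])
        if st[i,4]>40 and abs(b[0])<.14 and -.2<b[1]<.33: print('wrist',st[i],b)
    e=np.array(env.state()['ee_pos']);print('tcp',e.round(4),bd(e[:2]))
    return im
E
python3 - <<'E'
from h import *
wfind('red'); find('red',cams=('scene',))
E
```

```text
wrist [ 249  177   56   64 2092] [-0.0592 -0.0657]
wrist [237 244  26  16  43] [-0.0718 -0.0868]
tcp [ 0.4551 -0.1245  0.0363] [-0.062  -0.1017]
red scene [232 206   8   6  42] [-0.0524 -0.0674]
```

>>> send_rows --increments '[1,0.001,0.008,0,0,1,0.002,0.016,0,0,1,0.003,0.024,0,0,1,0.004,0.032,0,0,1,0.005,0.04,0,0,1,0.006,0.047,0,0,1,0.007,0.054,0,0,1,0.008,0.061,0,0,1,0.009,0.068,0,0,1,0.01,0.075,0,0]'

```text
time_s: 17.12
ee_pos: [0.4654, -0.0503, 0.0364]
tool_rot: [0.751, 0.66, -0.0, -0.0]
wrist_force: [-1.2, -0.2, 0.3]
finger_gap: -0.003
gripper_force: 0.0
```

```bash
python3 - <<'E'
from h import *
wfind('red'); find('red',cams=('scene',))
E
```

```text
wrist [ 287  217   53   42 2020] [-0.0421 -0.0041]
wrist [261 221   6  39 115] [-0.0648 -0.0057]
tcp [ 0.4653 -0.0497  0.0364] [-0.0613 -0.0262]
red scene [251 201   7   8  36] [-0.0363 -0.0066]
```

Red has turned broadside and sits about 13 mm to +x of the fingers. I'll back off, recentre and continue.

>>> send_rows --increments '[1,-0.001,-0.008,0,0,1,0.011,-0.01,0,0,1,0.011,-0.01,0,0,1,0.012,-0.002,0,0,1,0.013,0.006,0,0,1,0.014,0.014,0,0,1,0.015,0.022,0,0,1,0.016,0.03,0,0,1,0.017,0.037,0,0,1,0.018,0.044,0,0]'

```text
time_s: 18.48
ee_pos: [0.4834, -0.0063, 0.0364]
tool_rot: [0.751, 0.66, 0.0, 0.0]
wrist_force: [0.3, -0.2, -0.5]
finger_gap: -0.001
gripper_force: 0.0
```

```bash
python3 - <<'E'
from h import *
wfind('red'); find('red',cams=('scene',))
E
```

```text
wrist [237 221   5  39 101] [-0.0642  0.0401]
wrist [ 263  221   51   40 2007] [-0.0414  0.0403]
tcp [ 0.4834 -0.0057  0.0364] [-0.049   0.0197]
red scene [264 196   6   7  29] [-0.0355  0.0398]
```

Centred now (span 237–314). Push on.

>>> send_rows --increments '[1,0.001,0.008,0,0,1,0.002,0.016,0,0,1,0.003,0.024,0,0,1,0.004,0.032,0,0,1,0.005,0.04,0,0,1,0.006,0.047,0,0,1,0.007,0.054,0,0,1,0.008,0.061,0,0,1,0.009,0.068,0,0,1,0.01,0.075,0,0]'

```text
time_s: 19.82
ee_pos: [0.4934, 0.0687, 0.0364]
tool_rot: [0.751, 0.66, -0.0, -0.0]
wrist_force: [-0.9, -0.6, -0.1]
finger_gap: -0.006
gripper_force: 0.1
```

```bash
python3 - <<'E'
from h import *
wfind('red')
E
```

```text
wrist [237 221   5  39 100] [-0.0639  0.1156]
wrist [ 263  221   52   40 2004] [-0.041   0.1159]
tcp [0.4934 0.0693 0.0365] [-0.0486  0.0954]
```

>>> send_rows --increments '[1,0.001,0.008,0,0,1,0.002,0.016,0,0,1,0.003,0.024,0,0,1,0.004,0.032,0,0,1,0.005,0.04,0,0,1,0.006,0.047,0,0,1,0.007,0.054,0,0,1,0.008,0.061,0,0,1,0.009,0.068,0,0,1,0.01,0.075,0,0]'

```text
time_s: 21.12
ee_pos: [0.5034, 0.1437, 0.0364]
tool_rot: [0.751, 0.66, 0.0, 0.0]
wrist_force: [-0.3, -0.7, -0.6]
finger_gap: -0.001
gripper_force: 0.0
```

```bash
python3 - <<'E'
from h import *
wfind('red')
E
```

```text
wrist [237 221   5  39 100] [-0.0635  0.1911]
wrist [ 263  221   51   40 2005] [-0.0406  0.1916]
tcp [0.5035 0.1443 0.0365] [-0.0481  0.171 ]
```

>>> send_rows --increments '[1,0.001,0.008,0,0,1,0.002,0.016,0,0,1,0.003,0.024,0,0,1,0.004,0.032,0,0,1,0.005,0.039,0,0,1,0.006,0.046,0,0,1,0.007,0.052,0,0,1,0.007,0.052,0,0,1,0.007,0.052,0.03,0,1,0.007,0.052,0.08,0]'

```text
time_s: 22.42
ee_pos: [0.5084, 0.1946, 0.115]
tool_rot: [0.751, 0.66, -0.002, -0.001]
wrist_force: [1.3, 0.8, 0.3]
finger_gap: -0.0
gripper_force: 0.0
```

```bash
python3 - <<'E'
from h import *
wfind('red',.014);save('wrist','pics/w3.png')
e=np.array(env.state()['ee_pos']);print('to blue start',np.r_[wd(.077,-.01)-e[:2],.036-e[2]])
E
```

```text
wrist [277 194  29  27 525] [-0.0322  0.2186]
wrist [262 200  10  24 156] [-0.0549  0.2139]
tcp [0.514  0.1959 0.1243] [-0.0443  0.2236]
to blue start [ 0.08999931 -0.24709305 -0.08689374]
```

View pics/w3.png

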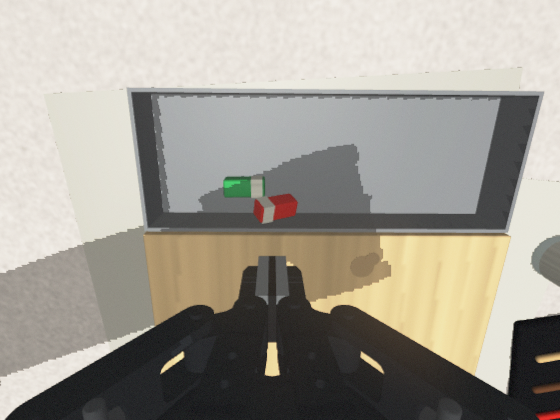

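Red (275,207) and green (243,187) are both in the tray. Now blue.

>>> send_rows --increments '[1,0.02,-0.05,0,0,1,0.04,-0.11,0,0,1,0.06,-0.165,0,0,1,0.08,-0.22,0,0,1,0.09,-0.243,0,0,1,0.09,-0.243,0,0,1,0.09,-0.243,-0.02,0,1,0.09,-0.243,-0.04,0,1,0.09,-0.243,-0.04,0]'

```text
time_s: 23.65
ee_pos: [0.5974, -0.0459, 0.0726]
tool_rot: [0.751, 0.661, -0.002, -0.003]
wrist_force: [1.4, -0.9, -0.2]
finger_gap: -0.005
gripper_force: 0.0
```

```bash
python3 - <<'E'
from h import *
wfind('blue',.064);find('blue',.064)
e=np.array(env.state()['ee_pos']);print('to blue start',np.r_[wd(.077,-.006)-e[:2],.036-e[2]])
E
```

```text
wrist [257 140  20  20  88] [0.0667 0.0528]
wrist [ 272  156   47   47 1128] [0.082  0.0366]
tcp [ 0.5987 -0.0464  0.0742] [ 0.0705 -0.006 ]
blue scene [283 216   7   9  38] [0.0895 0.0339]
to blue start [ 4.69454950e-03 -3.76730963e-05 -4.04423123e-02]
```

>>> send_rows --increments '[1,0.003,0,-0.02,0,1,0.006,-0.001,-0.035,0,1,0.006,-0.001,-0.04,0,1,0.006,-0.001,-0.04,0,1,0.007,0.006,-0.04,0,1,0.008,0.013,-0.04,0,1,0.009,0.02,-0.04,0,1,0.01,0.027,-0.04,0,1,0.011,0.034,-0.04,0,1,0.011,0.041,-0.04,0]'

```text
time_s: 25.05
ee_pos: [0.6114, -0.0063, 0.0365]
tool_rot: [0.751, 0.66, 0.0, 0.0]
wrist_force: [-1.0, -1.0, 0.2]
finger_gap: 0.001
gripper_force: 0.1
```

```bash
python3 - <<'E'
from h import *
wfind('blue',.064);find('blue',.064)
E
```

```text
wrist [218 201  14  28 100] [0.0572 0.0702]
wrist [ 241  211   58   49 1757] [0.0778 0.0607]
tcp [ 0.6112 -0.0055  0.0364] [0.0777 0.0362]
blue scene [290 214   5   7  31] [0.0884 0.0566]
```

>>> send_rows --increments '[1,0.001,0.007,0,0,1,0.002,0.014,0,0,1,0.003,0.021,0,0,1,0.004,0.028,0,0,1,0.004,0.028,0,0]'

```text
time_s: 25.82
ee_pos: [0.6154, 0.0219, 0.0364]
tool_rot: [0.751, 0.661, 0.0, -0.0]
wrist_force: [0.4, 0.2, 1.0]
finger_gap: -0.002
gripper_force: 0.0
```

```bash
python3 - <<'E'
from h import *
wfind('blue',.064)
E
```

```text
wrist [ 228  218   56   45 1924] [0.0712 0.0861]
wrist [204 240   9  27  44] [0.0492 0.0798]
tcp [0.6153 0.0216 0.0364] [0.0784 0.0635]
```

Blue now sits about 13 mm to −x of the fingers. Before recentring, I'll check numerically that the bottle hasn't moved and that the gripper body will clear it.

```bash
python3 - <<'E'
from h import *
def bot(hsv,r):
    x0,y0,x1,y1=r;m=cv2.inRange(hsv,(3,120,30),(14,255,200));q=np.zeros_like(m);q[y0:y1,x0:x1]=m[y0:y1,x0:x1]
    k,l,st,ce=cv2.connectedComponentsWithStats(q);return [(st[i].tolist(),ce[i].round(1)) for i in range(1,k) if st[i,4]>6]
for n,r in (('scene',(280,180,310,215)),('top',(232,208,262,236))):
    a=cv2.imread(f'pics/{n}0.png');b=cv2.cvtColor(save(n,f'pics/{n}_m.png'),cv2.COLOR_RGB2BGR)
    for i in (a,b): print(n,bot(cv2.cvtColor(i,cv2.COLOR_BGR2HSV),r))
    x0,y0,x1,y1=r;print(np.abs(a[y0:y1,x0:x1].astype(int)-b[y0:y1,x0:x1]).max(2)[::3,::3])
s=cv2.imread('pics/scene_m.png')
# width of dark gripper per row in scene
for v in range(150,212,4): 
    d=np.where(s[v,255:340].max(1)<60)[0]+255; print(v,d.min() if len(d) else None,d.max() if len(d) else None)
E
```

```text
scene [([287, 192, 9, 6, 37], array([291.1, 194.8]))]
scene []
[[ 35 188 197 191 180 184 192 103 101   8]
 [ 37 193 184 189 200 182 193 187 123  72]
 [158 186 192 190 185 180 183 172 183  35]
 [186 182 187  50   8 185 183 191   8  10]
 [ 80 170 175  21  14 147 179 180   8  12]
 [ 64 187 191 108  99  83 174 152  12  15]
 [ 75 179 155  79  69  81 165 134  11  12]
 [ 72  78 182  84  85  68 181 145  58  13]
 [ 72  71  72  96  94 167 169 167 151 172]
 [ 68  71  72 186 188 180 182 190 178  12]
 [ 68  76  73 141 183 181 176  77  14  11]
 [ 74  76  31 142 144 179 187  74  58  10]]
top [([240, 217, 11, 11, 65], array([245.4, 222.4]))]
top []
[[112 120 100 104 110 114 119 121 123 119]
 [ 98 117 105 100 102 109 113 112 112 114]
 [ 83 116  95 102 105 100 104 105 105 106]
 [ 73 112 112  99  53  56  96 130 123 121]
 [ 73 119 120  40  12  26  17  91 105 116]
 [ 87 127 109  19  22  10  25  87  91  90]
 [100 119 112  49  36  34  51 103 104  99]
 [108 114 107 102  89  95 103 103 103 103]
 [113 109 111 101 104 101 102 104  99 102]
 [113 107 102 104 104 101  97  99 102 100]]
150 267 316
154 269 316
158 271 312
162 273 300
166 276 290
170 282 305
174 281 305
178 281 305
182 281 305
186 280 304
190 280 302
194 282 302
198 283 302
202 285 301
206 288 305
210 290 299
```

>>> send_rows --increments '[1,-0.001,-0.008,0,0,1,-0.013,-0.007,0,0,1,-0.014,-0.007,0,0,1,-0.013,0,0,0,1,-0.012,0.007,0,0,1,-0.011,0.014,0,0,1,-0.01,0.021,0,0,1,-0.01,0.021,0,0]'

```text
time_s: 26.98
ee_pos: [0.6054, 0.043, 0.0364]
tool_rot: [0.751, 0.661, 0.0, -0.0]
wrist_force: [-0.4, -0.2, 0.3]
finger_gap: 0.003
gripper_force: 0.0
```

```bash
python3 - <<'E'
from h import *
im=wfind('blue',.064);w=wcal()
m=cv2.inRange(cv2.cvtColor(im,cv2.COLOR_RGB2HSV),(3,130,20),(14,255,220));m[:,280:]=0
k,l,st,ce=cv2.connectedComponentsWithStats(m)
for i in range(1,k):
    if st[i,4]>60: print(st[i],ce[i].round(),bd(ray(w,ce[i],.075)[0,:2]))
E
```

```text
wrist [ 264  219   51   41 1853] [0.0737 0.1057]
wrist [238 228   4  30  75] [0.0512 0.1048]
tcp [0.6053 0.0427 0.0364] [0.0658 0.0832]
[  84  204   81   74 2672] [129. 235.] [0.007  0.1129]
```

Bottle untouched at (0.007, 0.113), and blue is centred. Push it over.

>>> send_rows --increments '[1,0.001,0.008,0,0,1,0.002,0.016,0,0,1,0.003,0.024,0,0,1,0.004,0.032,0,0,1,0.005,0.04,0,0,1,0.006,0.047,0,0,1,0.007,0.054,0,0,1,0.008,0.061,0,0,1,0.009,0.068,0,0,1,0.01,0.075,0,0]'

```text
time_s: 28.28
ee_pos: [0.6154, 0.1177, 0.0364]
tool_rot: [0.751, 0.66, 0.0, 0.0]
wrist_force: [-0.1, 0.0, -0.5]
finger_gap: -0.003
gripper_force: 0.1
```

```bash
python3 - <<'E'
from h import *
wfind('blue',.064)
E
```

```text
wrist [ 264  221   51   40 1970] [0.074 0.181]
wrist [238 230   4  30  76] [0.0516 0.1794]
tcp [0.6155 0.1184 0.0365] [0.0662 0.1596]
```

>>> send_rows --increments '[1,0.001,0.008,0,0,1,0.002,0.016,0,0,1,0.003,0.024,0,0,1,0.004,0.032,0,0,1,0.005,0.04,0,0,1,0.006,0.048,0,0,1,0.007,0.056,0,0,1,0.008,0.063,0,0,1,0.008,0.064,0,0,1,0.008,0.064,0.03,0]'

```text
time_s: 29.58
ee_pos: [0.6207, 0.1809, 0.0634]
tool_rot: [0.751, 0.66, -0.003, -0.002]
wrist_force: [-0.4, -0.2, 0.8]
finger_gap: 0.002
gripper_force: 0.0
```

>>> send_rows --increments '[1,0,0,0.06,0,1,0,0,0.1,0,1,-0.02,0.06,0.12,0,1,-0.06,0.12,0.12,0,1,-0.1,0.18,0.12,0,1,-0.14,0.22,0.12,0,1,-0.14,0.22,0.12,0,1,-0.14,0.22,0.12,0]'

```text
time_s: 30.58
ee_pos: [0.4829, 0.4016, 0.1864]
tool_rot: [0.75, 0.661, 0.0, 0.0]
wrist_force: [-0.6, -0.7, -0.5]
finger_gap: -0.003
gripper_force: 0.0
```

```bash
python3 - <<'E'
from h import *
print(env.state()['time_s'],env.state()['ee_pos'])
for c in ('red','green','blue'): find(c,.014)
for n in ('scene','top'):
    a=cv2.cvtColor(cv2.imread(f'pics/{n}0.png'),cv2.COLOR_BGR2RGB);b=save(n,f'pics/{n}_end.png');c=env.get_calibration(n)
    K=np.array(c['K']);M=R.from_quat(c['orientation']).as_matrix()
    for nm,p in dict(bottle=(.006,.108),eraser=(-.003,-.016),cup=(-.003,-.096)).items():
        q=K@(M.T@(np.r_[wd(*p),.06]-np.array(c['xyz'])));u,v=(q[:2]/q[2]).astype(int)
        s=np.s_[v-11:v+12,u-11:u+12]
        g=[cv2.cvtColor(i[s],cv2.COLOR_RGB2GRAY).astype(np.float32) for i in (a,b)]
        print(n,nm,cv2.phaseCorrelate(*g))
E
```

```text
30.575 [0.48286562 0.40162477 0.18643912]
red top [203 229   6   7  28] [-0.032  0.219]
red top [203 240   4   2   7] [-0.0558  0.22  ]
green scene [305 182   5   3   9] [-0.0806  0.2439]
green top [196 243   6   8  41] [-0.0739  0.2348]
blue scene [330 203   6   7  21] [0.0749 0.2408]
blue top [202 189   7   9  51] [0.0749 0.2335]
scene bottle ((0.048203227442943586, 0.023397969562921617), 0.9985870944543017)
scene eraser ((-0.047387337763906245, 0.036293798962311996), 1.009517575821115)
scene cup ((-0.22187275604702172, -0.32840312976799346), 0.5568125020298693)
top bottle ((0.1499207780885854, -0.002809887756493268), 1.022916089122494)
top eraser ((0.010994848896153542, -0.06406293258814699), 1.0195605183641117)
top cup ((0.00785101841356095, -0.026229749898119437), 1.0140233122640185)
```

```bash
python3 -c "
from station import env
print(env.sign_off())"
```

```text
the job is handed in; nothing more can be done
None
```

The red, blue and green stubs are all in the grey tray, pushed only. The bottle, oil cup and eraser have not moved, and the job was handed in at about 31 s.

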